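Take the embedding pile apart and put each piece in its place

TASK

Four things have been piled up on the bench. Take the pile apart from the top down, one piece at a time, setting each straight on the middle of its own place and letting go before taking the next: the cassette on the aluminium cold block, the steel moulds on the slotted square drain tray, the paraffin block in the round white dish, and last the blade dispenser flat in the long grey tray, lengthwise. Everything keeps its right side up, and the beaker and the petri dish stay where they stand.

Things in the scene. Friction and masses are not known exactly. Their poses are not given: they have to be found in the camera images.
- cassette_mid (a point): centre, half-way up, of the embedding cassette, top piece of the pile: flat white plastic base 40 x 28 mm, 6 mm thick, with a 25 x 24 mm white wax pad 5 mm high on it (11 mm high in all, 15 g); x runs along its 40 mm, y across its 28 mm (24 mm at the pad), z up. Underside 5.5 mm below this point
- moulds_mid (a point): centre, half-way up, of two steel base moulds stuck together and handled as one piece, second from the top of the pile, partly under the cassette: 28 mm along x, 38 mm along y, 14 mm high, a little narrower in its lower half (24 x 36 mm); z up. Underside 7 mm below this point. Lies crosswise on the paraffin block; about 44 g
- paraffin_mid (a point): centre, half-way up, of the white paraffin block, third from the top: 32 mm along x, 44 mm along y, 18 mm high, z up. Underside 9 mm below this point; about 30 g. Lies lengthwise on the blade dispenser
- blade_box_mid (a point): middle of the blue and black blade dispenser at the bottom of the pile, 13 mm above its underside: body about 98 mm long along y, 26 mm high, z up. Between y = -48 and +19 mm its upright sides are at x = -23 and x = +24 mm (47 mm wide), good for gripping up to 13 mm above the underside; about 110 g. Its raised flat top (on which the pile stands) is at the -y part, 26 mm above its underside, 34 mm wide about x = +5 mm
- cold_block_top (a point): middle of the flat top of the aluminium cold block, fixed to the bench: 62 mm along x, 76 mm along y, 25 mm high, with grooved sides; z up. Place of the cassette
- drain_tray_top (a point): middle of the floor of the square steel drain tray, fixed, 84 x 84 mm, with ten dark slots; floor 4 mm above the bench, rounded lip 2.7 mm above the floor; z up. Place of the moulds
- round_dish_top (a point): middle of the floor of the round white ceramic dish, fixed, 89 mm across; floor 4 mm above the bench, lip 2.7 mm above the floor (80 mm across inside); z up. Place of the paraffin block
- long_tray_top (a point): middle of the floor of the long grey plastic tray, fixed, 78 mm along x, 122 mm along y; floor 4 mm above the bench, lip 2.7 mm above the floor (inside 71 x 115 mm); z up. Place of the blade dispenser, its y along the tray's y, either way round
- beaker_b: beaker, 52 mm across, 65 mm high, loose bystander; origin in the middle of its underside, z up
- petri: clear petri dish, 57 mm across, 12 mm high, loose bystander; origin in the middle of its underside, z up. To its left, from about y = 0.2 m to 0.6 m, stands the water bath: cross it at 0.45 m or higher
Things that resemble listed ones, but are neither listed nor needed, are in the scene too. Several things look just like the part that bears blade_box_mid: the one meant starts nearest to the robot's base. Leave any pink look-alike of the part that bears round_dish_top alone.

How it is judged:
By the outcome, as a careful person would: the job done as asked, in the order asked, and still so for the second after the job is handed in, with the robot touching nothing.
It also fails if it takes over 106 s, if anything falls off the work surface, if the arm or the gripper's body presses on something with over 40 N, if the wrist force passes 120 N, or if a joint passes its speed limit or range.

ROBOT

A 6-joint arm with a two-finger parallel gripper is mounted at the origin on a cart in front of the work surface, level with it; the furniture and walls round the work are solid. World frame = base frame: x ahead of the robot, y to its left, z up, the work surface at z = 0. Lengths are in m, angles in degrees, forces in N, time in s.
With the tool pointing down it reaches from about 0.325 to 0.775 m from the base axis. Payload 5.5 kg.
Tool frame: the origin (TCP) lies at the centre of the arm's flange, where the gripper is bolted on; the fingertips stand 182 mm ahead of it and the grasp point (between the pads) lies 163 mm ahead of it; z points along the fingers, y is the direction in which the jaws open and shut (so a half turn about z gives the same grasp; the last joint's range is limited). The gripper opens to 88 mm and grips with 3 to 60 N. Pads are 20 mm wide; open, the fingers measure 115 mm over their backs; the gripper's body (75 mm by 178 mm) begins 61 mm behind the grasp point.
Start: joints at [61.839, 5.22, 70.514, -0, 104.267, -3.249], TCP at [0.253, 0.544, 0.405] pointing down, gripper open.
Joint ranges: [-164.24, 164.24], [-49.07, 125.15], [9.68, 141.18], [-86.29, 266.29], [3.28, 154.24], [-151.56, 151.56]. Speed limits (degrees/s): [147.25, 147.25, 172.46, 180, 180, 180].

INTERFACE

Orientations are given as [roll, pitch, yaw] about the fixed x, y, z axes, in that order (R = Rz(yaw) Ry(pitch) Rx(roll)).
In Python, from station import r gives the robot as it stands. The module is installed in compiled form; this text tells all that it offers. Calls block until the motion is done:
- r.reach(position, orientation): joint-space move of the TCP to a pose.
- r.servo_line(position, rotation=None, speed=0.15): straight line of the TCP; rotation=None keeps the orientation; speed is the mean speed in m/s.
- r.move_joints(angles): joint-space move.
- r.let_go() and r.grab(squeeze=None): open the fingers fully, or close them until they stop; squeeze is the grip in N (None keeps the last).
- r.wait(seconds).
- r.inverse_kinematics(position, orientation): joint angles nearest the present ones, or None.
- r.sense(): the state.
- r.snapshot(name): name is "side" or "top"; returns a dict with "frame" (480x640x3 uint8, red, green, blue), "fx", "fy", "cx", "cy" (pixels), "R" (3x3) and "t" (3): a world point X has camera coordinates R X + t. Camera axes: x right, y down, z forward; pixel columns grow to the right and rows downward; lengths in m; the calibration is good to about 2 mm. A picture is of the moment at which its call begins. There is no depth.
A pose or a line that the arm cannot do raises r.IKError and nothing moves.
- r.hand_in(): hands the job in, once; it reports no verdict.
The state is a dict: "clock": time; "joints": joint angles; "joint_vel": joint speeds; "joint_torque": joint torques, N m; "tcp_pos": TCP position; "orientation": TCP orientation; "contact_force": force on the tool from outside, world axes, zero at the start; "torque": the same for the moment, N m; "opening": finger opening in m.
Only numpy, scipy, OpenCV 4.12 (cv2) and the standard library are available. Lean on these libraries where they do the work, as an engineer would, in place of code of your own. Each camera call takes 0.05 s, during which the arm holds its last target.

## Working session

There is one attempt and no reset: what is moved stays moved. The work goes in short steps, each a Python script; the robot and the scene stay as the last script left them, time stands still between calls to the robot, and variables do not carry over. Pictures are saved under pics/ and viewed, and the job is handed in when it is done.

```bash
mkdir -p pics; ls; cat > h.py <<'E'
import numpy as np, cv2, pickle
def save(s,f): cv2.imwrite('pics/'+f, cv2.cvtColor(s['frame'],cv2.COLOR_RGB2BGR))
def ray(s,u,v):
    R=np.array(s['R']);t=np.array(s['t']);C=-R.T@t
    d=R.T@np.array([(u-s['cx'])/s['fx'],(v-s['cy'])/s['fy'],1]);return C,d
def onz(s,u,v,z):
    C,d=ray(s,u,v);return C+d*(z-C[2])/d[2]
def proj(s,X):
    c=np.array(s['R'])@np.array(X)+np.array(s['t']);return s['fx']*c[0]/c[2]+s['cx'],s['fy']*c[1]/c[2]+s['cy']
E
python3 - <<'E'
from station import r
from h import *
for n in('side','top'):
    s=r.snapshot(n);save(s,n+'0.png');pickle.dump(s,open(n+'0.pkl','wb'))
    R=np.array(s['R']);print(n,s['fx'],s['cx'],s['cy'],-R.T@np.array(s['t']),R.round(3).tolist())
print(r.sense())
E
```

```text
pics
side 576.8006478530187 321.7418608520759 242.8811955293381 [0.7548224  0.9622367  1.01427025] [[-0.981, 0.192, -0.008], [0.138, 0.677, -0.723], [-0.133, -0.711, -0.691]]
top 557.4018136012223 322.0116062531158 242.97669269455017 [ 0.41576554 -0.02549699  1.44951247] [[-0.017, -1.0, 0.011], [-0.996, 0.016, -0.09], [0.09, -0.012, -0.996]]
{'clock': 0.1, 'joints': array([ 6.18400462e+01,  5.25834665e+00,  7.05741839e+01,  4.23804598e-04,
        1.04264295e+02, -3.24872364e+00]), 'joint_vel': array([ 0.03777431, -0.04821611, -0.1278015 , -0.06332155, -0.02703516,
       -0.06962315]), 'joint_torque': array([ 2.35115331e-03, -4.47857273e+01, -4.07569134e+01,  7.01095420e-02,
        2.84620130e-02, -1.10421656e-04]), 'tcp_pos': array([0.25275693, 0.54422825, 0.40363219]), 'orientation': array([-1.79903353e+02, -5.89742779e-03,  1.55088869e+02]), 'contact_force': array([-0.50479365,  0.12316955, -0.50060135]), 'torque': array([-0.05246013, -0.0065544 , -0.01802058]), 'opening': 0.0879899686972821}
```

View pics/top0.png

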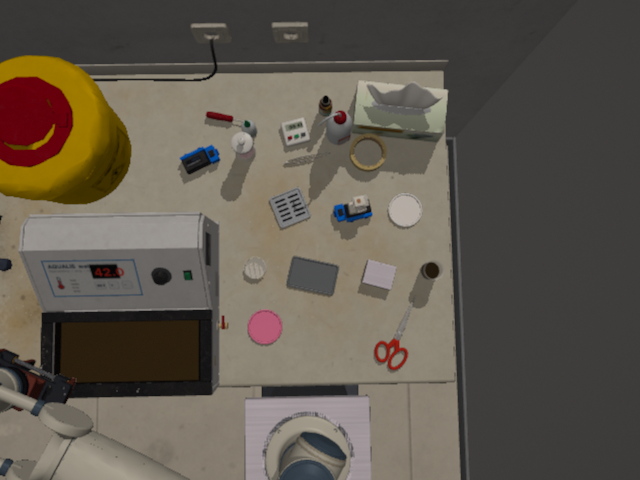

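View pics/side0.png

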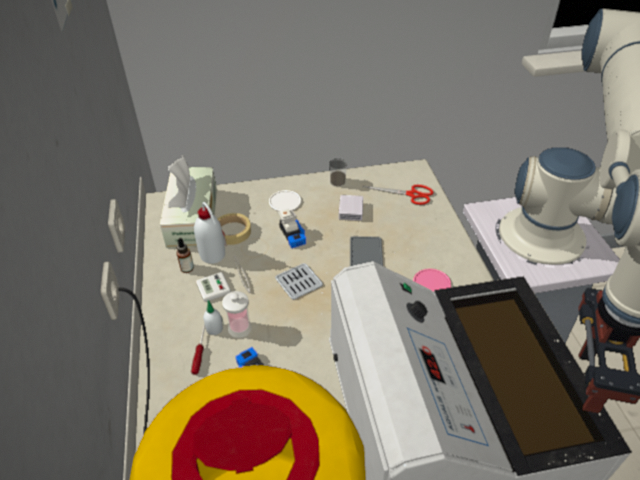

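The top view shows the pile at about (353,208), with the square drain tray at (290,208), the long tray at (313,276), the cold block at (379,275) and the white dish at (405,210). The beaker is near (430,270) and the petri dish near (255,268). I'll zoom in on the details.

```bash
python3 - <<'E'
from h import *
a=pickle.load(open('top0.pkl','rb'));f=cv2.cvtColor(a['frame'],cv2.COLOR_RGB2BGR)
c1=cv2.resize(f[180:240,320:430],None,fx=7,fy=7,interpolation=cv2.INTER_CUBIC);cv2.imwrite('pics/z1.png',c1)
c1=cv2.resize(f[170:310,230:450],None,fx=3.6,fy=3.6,interpolation=cv2.INTER_CUBIC);cv2.imwrite('pics/z3.png',c1)
b=pickle.load(open('side0.pkl','rb'));f=cv2.cvtColor(b['frame'],cv2.COLOR_RGB2BGR)
c1=cv2.resize(f[185:260,260:360],None,fx=8,fy=8,interpolation=cv2.INTER_CUBIC);cv2.imwrite('pics/z2.png',c1)
E
```

```text
(no output)
```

View pics/z1.png

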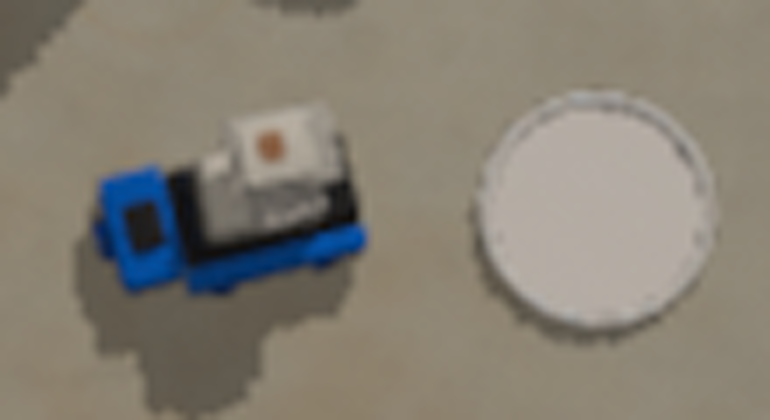

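View pics/z2.png

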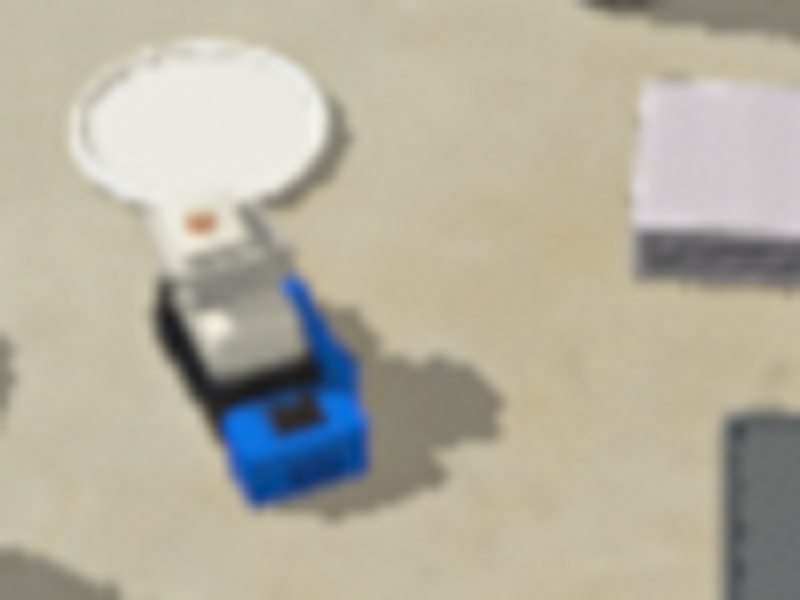

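View pics/z3.png

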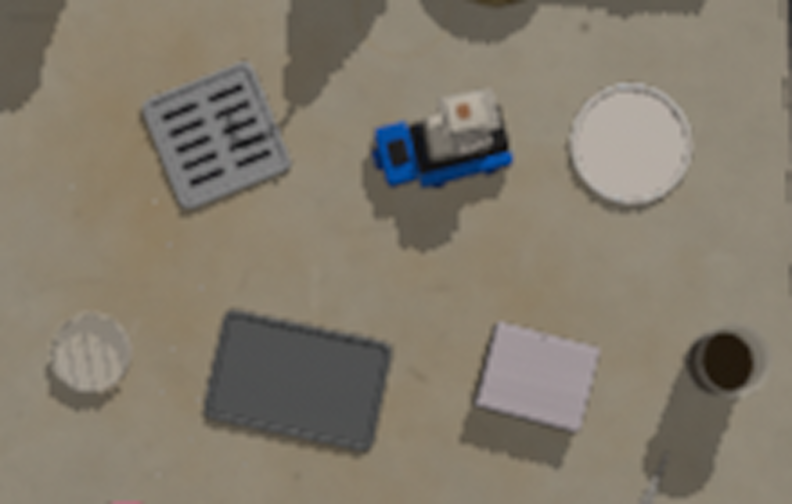

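```bash
python3 - <<'E'
from h import *
for n,(y0,y1,x0,x1) in dict(top=(190,226,332,375),side=(200,252,274,312)).items():
    a=pickle.load(open(n+'0.pkl','rb'));f=cv2.cvtColor(a['frame'],cv2.COLOR_RGB2BGR)[y0:y1,x0:x1]
    k=16 if n=='top' else 11
    f=cv2.resize(f,None,fx=k,fy=k,interpolation=cv2.INTER_NEAREST)
    for i in range(0,x1-x0,5): cv2.putText(f,str(x0+i),(i*k,10),0,.35,(0,255,0))
    for i in range(0,y1-y0,5): cv2.putText(f,str(y0+i),(0,i*k+10),0,.35,(0,255,0))
    cv2.imwrite(f'pics/n{n}.png',f)
E
```

```text
(no output)
```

View pics/ntop.png

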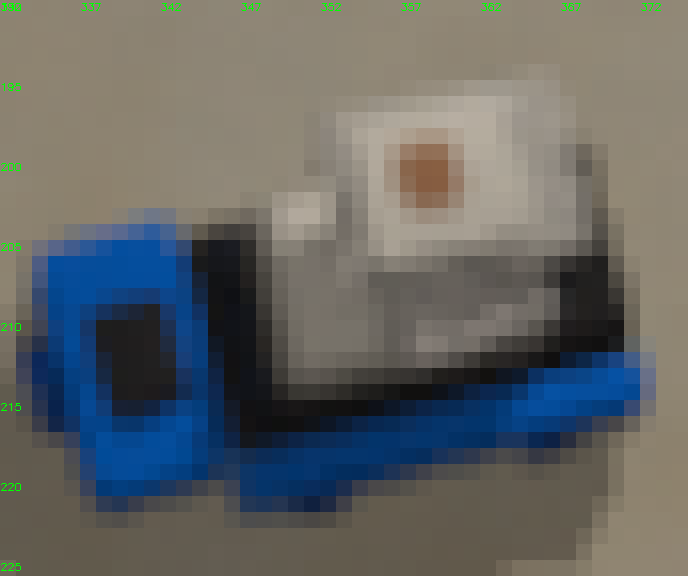

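View pics/nside.png

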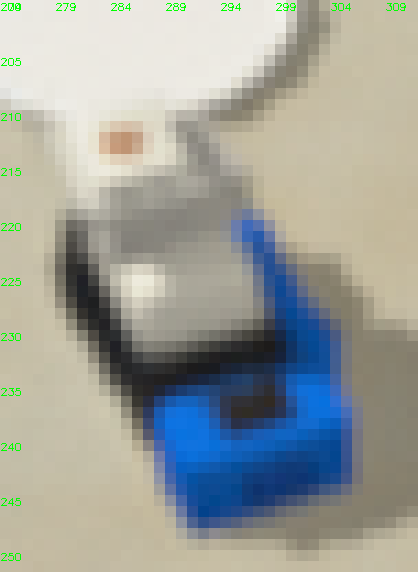

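The pile matches the description: the cassette is cream (cols 351–368, rows 194–206), with the specimen dot at (358,200.5). The grey steel lies under it, on the shaded paraffin (cols 349–366, to row 214), and the box runs lengthwise with its blue end towards +y. Next I'll measure the fixed places and the pile.

```bash
python3 - <<'E'
from h import *
a=pickle.load(open('top0.pkl','rb'));b=pickle.load(open('side0.pkl','rb'))
f=a['frame'].astype(int);hsv=cv2.cvtColor(a['frame'],cv2.COLOR_RGB2HSV)
def px(x,y):return f[y,x]
for n,p in dict(dish=(405,210),tray=(313,276),cold=(379,275),drain=(280,200),drain2=(272,210),bench=(330,240),rimdish=(405,196)).items(): print(n,px(*p),hsv[p[1],p[0]])
def region(x0,x1,y0,y1,mask,name,z):
    m=np.zeros(mask.shape,np.uint8);m[y0:y1,x0:x1]=mask[y0:y1,x0:x1]
    m=cv2.morphologyEx(m,cv2.MORPH_CLOSE,np.ones((5,5)))
    cs,_=cv2.findContours(m,cv2.RETR_EXTERNAL,cv2.CHAIN_APPROX_NONE);c=max(cs,key=cv2.contourArea)
    P=np.array([onz(a,u,v,z)[:2] for u,v in c[:,0]],np.float32)*1000
    rc=cv2.minAreaRect(P);M=cv2.moments(c);ce=onz(a,M['m10']/M['m00'],M['m01']/M['m00'],z)*1000
    print(name,'rect',np.round(rc[0],1),np.round(rc[1],1),round(rc[2],1),'centroid',ce[:2].round(1))
R,G,B=f[...,0],f[...,1],f[...,2]
bg=(R-B) # bench warm
sat=hsv[...,1]
region(382,428,188,234,((R-B<16)&(R>120)).astype(np.uint8),'dish',.006)
region(284,342,252,300,((R<95)&(R-B<10)).astype(np.uint8),'tray',.006)
region(358,400,257,294,((R-B<12)&(R>130)).astype(np.uint8),'cold',.025)
region(265,315,184,232,((R-B<12)).astype(np.uint8),'drain',.006)
blue=((B-R>50)).astype(np.uint8)
region(328,376,195,226,blue,'blue',.013)
print('dot',onz(a,358.3,200.6,.069))
C1,d1=ray(a,358.3,200.6);C2,d2=ray(b,284.2,212.3)
A=np.stack([d1,-d2],1);k=np.linalg.lstsq(A,C2-C1,rcond=None)[0];print(C1+d1*k[0],C2+d2*k[1])
print(G[190:218,344:374])
E
```

```text
dish [180 172 163] [ 16  24 180]
tray [79 80 79] [60  3 80]
cold [159 150 153] [170  14 159]
drain [39 38 40] [135  13  40]
drain2 [93 84 69] [19 66 93]
bench [139 127 107] [ 19  59 139]
rimdish [179 171 163] [ 15  23 179]
dish rect [ 630.9 -261.2] [86.6 87.4] 88.4 centroid [ 630.8 -261.8]
tray rect [462.8 -16.9] [122.9  79. ] 77.2 centroid [462.6 -16.9]
cold rect [ 462.2 -188.2] [73.1 59. ] 74.6 centroid [ 462.  -188.1]
drain rect [641.8  39.3] [86.3 86.5] 21.1 centroid [641.3  39.4]
blue rect [ 622.1 -123.5] [98.1 42.9] 83.4 centroid [ 621.  -107.7]
dot [ 0.6456996  -0.13556367  0.069     ]
[ 0.64509562 -0.13527455  0.07262626] [ 0.6435942  -0.13488068  0.07234478]
[[132 134 134 134 135 134 133 133 133 133 134 135 135 135 136 136 136 136
  136 136 134 134 135 136 135 134 133 134 134 135]
 [133 133 133 134 134 133 134 134 134 134 135 134 134 136 135 134 133 134
  134 135 134 134 135 135 135 135 135 135 136 136]
 [132 132 134 133 134 134 134 134 134 135 135 136 136 136 134 133 133 133
  133 134 133 134 134 136 136 136 136 137 136 136]
 [133 133 133 133 134 133 134 134 134 135 135 136
[... 2376 characters left out ...]
 86  89  98  92  76  59
   41  38  33  24  15  28  38  52  67  93 123 134]
 [ 55  35  18  19  26  59  83  87  83  75  64  61  54  52  46  31  27  22
   17  22  26  48  62  65  69  75  81  82 112 133]
 [ 52  39  20  19  21  37  55  57  52  44  33  29  22  16  16  18  24  33
   38  41  54  72  81  79  78  78  76  72 106 133]
 [ 61  42  26  17  18  20  23  20  18  17  15  17  23  29  35  40  42  48
   51  59  72  77  76  71  65  61  57  74 112 132]
 [ 65  43  30  18  15  16  16  19  22  28  35  39  42  46  49  52  53  52
   53  61  66  61  58  53  52  63  70  98 125 130]
 [ 58  48  35  23  25  29  35  41  43  45  49  52  51  53  53  53  49  47
   45  52  52  39  33  45  67  84 103 123 130 129]]
```

```bash
python3 - <<'E'
from h import *
ims=[]
for n,(y0,y1,x0,x1) in dict(top=(190,226,330,376),side=(198,252,268,314)).items():
    a=pickle.load(open(n+'0.pkl','rb'));f=a['frame'][y0:y1,x0:x1].astype(int)
    d=np.clip((f[...,0]-f[...,2])*5+60,0,255).astype(np.uint8)
    g=np.clip(f[...,1]*1.3,0,255).astype(np.uint8)
    k=8
    o=[]
    for q in(d,g):
        q=cv2.resize(q,None,fx=k,fy=k,interpolation=cv2.INTER_CUBIC)
        for i in range(0,x1-x0,5): cv2.putText(q,str(x0+i),(i*k,10),0,.35,255)
        for i in range(0,y1-y0,5): cv2.putText(q,str(y0+i),(0,i*k+8),0,.35,255)
        o.append(q)
    cv2.imwrite(f'pics/m{n}.png',np.hstack(o))
E
```

```text
(no output)
```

View pics/mtop.png

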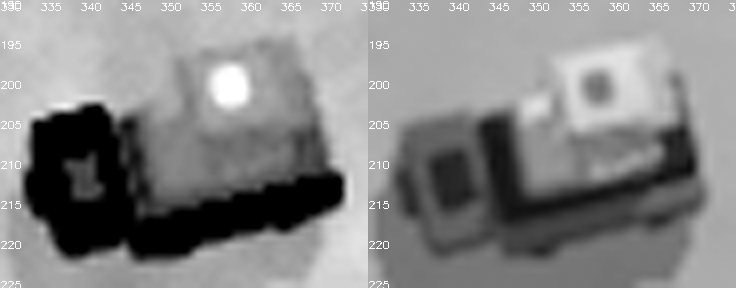

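View pics/mside.png

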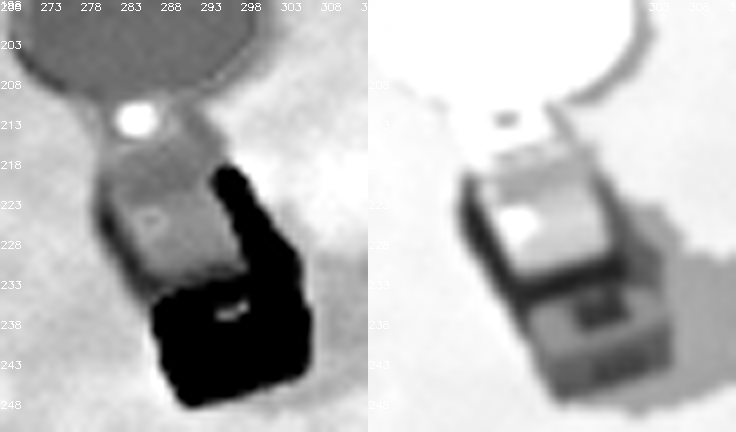

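```bash
cat >> h.py <<'E'
def cross(v,th,lo):  # subpixel first index crossing thresh
    for i in range(len(v)-1):
        if (v[i]-th)*(v[i+1]-th)<=0 and v[i]!=v[i+1]: return lo+i+(v[i]-th)/(v[i]-v[i+1])
    return np.nan
def line(P,s,z,nm):
    P=np.array([p for p in P if np.isfinite(p).all()]);W=np.array([onz(s,u,v,z)[:2] for u,v in P],np.float32)*1000
    vx,vy,x,y=cv2.fitLine(W,cv2.DIST_HUBER,0,.01,.01).ravel();res=np.abs((W-[x,y])@[-vy,vx])
    print(nm,'ang',round(np.degrees(np.arctan2(vy,vx))%180,1),'pt',round(x,1),round(y,1),'res',res.mean().round(2),res.max().round(2),len(W));return np.array([x,y]),np.array([vx,vy])
E
python3 - <<'E'
from h import *
a=pickle.load(open('top0.pkl','rb'));f=a['frame'].astype(float);G=f[...,1];D=f[...,0]-f[...,2];print(D[193:210:2,350:370:3])
line([(c,cross(G[192:199,c],145,192)) for c in range(354,363)],a,.066,'cas top')
line([(c,cross(G[202:208,c],140,202)) for c in range(355,363)],a,.066,'cas bot')
line([(cross(G[r,351:356],152,351),r) for r in range(198,204)],a,.069,'pad left')
line([(cross(G[r,362:368],154,362),r) for r in range(197,204)],a,.069,'pad right')
line([(cross(G[r,365:370],130,365),r) for r in range(196,204)],a,.064,'base right')
line([(c,cross(G[210:216,c],70,210)) for c in range(351,363)],a,.04,'par bot')
BB=f[...,2]-f[...,0]
line([(c,cross(BB[208:222,c],25,208)) for c in range(348,371)],a,.02,'black/blue')
line([(cross(BB[r,328:338],20,328),r) for r in range(206,220)],a,.02,'blue end')
print(onz(a,359.1,200.4,.066))
from station import r
for p in ([.253,.544,.64],[.646,-.137,.40]): print(r.inverse_kinematics(p,[180,0,103.5]))
E
```

```text
[[23. 25. 26. 26. 27. 28. 28.]
 [24. 24. 26. 24. 17. 19. 27.]
 [24. 20. 19. 20. 22. 17. 25.]
 [24. 16. 31. 59. 22. 17. 18.]
 [23. 15. 31. 69. 21. 17. 14.]
 [21. 13. 21. 28. 20. 18. 12.]
 [16. 14. 20. 17. 16. 14. 10.]
 [14. 15. 10. 11.  9.  9.  2.]
 [14. 14. 11. 11. 12. 12.  4.]]
cas top ang 100.7 pt 659.5 -135.4 res 0.16 0.28 9
cas bot ang 112.8 pt 638.5 -135.0 res 2.57 5.69 8
pad left ang 151.3 pt 645.8 -122.5 res 1.62 3.54 6
pad right ang 8.3 pt 647.0 -150.2 res 0.48 1.0 7
base right ang 0.9 pt 646.0 -158.1 res 0.93 2.21 6
par bot ang 99.2 pt 619.6 -132.3 res 0.3 0.56 12
black/blue ang 104.2 pt 617.2 -135.5 res 0.23 0.68 23
blue end ang 4.9 pt 626.5 -75.2 res 1.74 4.43 14
[ 0.64667648 -0.13782513  0.066     ]
[ 6.18093591e+01  1.80595337e+01  3.06301884e+01 -2.54444375e-14
  1.31310278e+02  4.83093591e+01]
[-14.92482432  14.74622972  60.36902985   0.         104.88474043
 -28.42482432]
```

```bash
cat >> h.py <<'E'
TIP=.182
def st(r,t=''):
    s=r.sense();print(t,'t',round(s['clock'],1),'p',np.round(s['tcp_pos'],4),'F',np.round(s['contact_force'],1),'op',round(s['opening']*1000,1))
def go(r,x,y,ztip,yaw): r.reach([x,y,ztip+TIP],[180,0,yaw])
def vert(r,x,y,ztip,speed=.15): r.servo_line([x,y,ztip+TIP],None,speed)
def shots(r,tag):
    for n in('top','side'):
        s=r.snapshot(n);save(s,f'{n}{tag}.png');pickle.dump(s,open(f'{n}{tag}.pkl','wb'))
E
python3 - <<'E'
from station import r
from h import *
r.servo_line([.253,.544,.64],None,.3);st(r)
go(r,.56,-.12,.44,101);st(r)
go(r,.6465,-.1375,.12,101);st(r)
vert(r,.6465,-.1375,.0593,.08);st(r,'down')
shots(r,1)
E
```

```text
t 1.1 p [0.2533 0.5445 0.6389] F [-0.1  0.   0.6] op 87.9
 t 3.7 p [ 0.5601 -0.1192  0.6221] F [-0.2 -0.4 -0.7] op 87.7
 t 5.0 p [ 0.6468 -0.1375  0.3043] F [-0.3  0.1  1.2] op 88.1
down t 5.9 p [ 0.6467 -0.1376  0.2419] F [ 0.5 -0.4  0.2] op 88.0
```

View pics/side1.png

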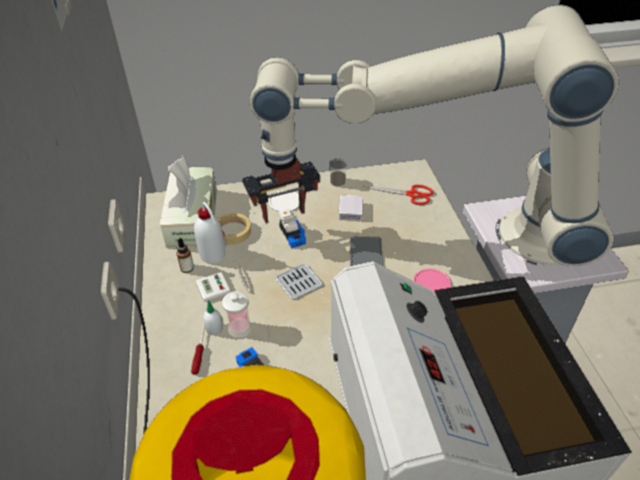

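The fingers straddle the cassette at (288,222), and nothing has been touched. I'll grip it now.

```bash
python3 - <<'E'
from station import r
from h import *
r.grab(10);st(r,'grab')
vert(r,.6465,-.1375,.13,.1);st(r,'lift')
shots(r,2)
for n,(y0,y1,x0,x1) in dict(top=(170,240,310,400),side=(180,255,250,340)).items():
    a=pickle.load(open(n+'2.pkl','rb'));cv2.imwrite(f'pics/z{n}2.png',cv2.cvtColor(cv2.resize(a['frame'][y0:y1,x0:x1],None,fx=7,fy=7,interpolation=cv2.INTER_CUBIC),cv2.COLOR_RGB2BGR))
E
```

```text
grab t 6.9 p [ 0.6465 -0.1375  0.2413] F [-0.7 -0.4 -0.6] op 28.0
lift t 7.8 p [ 0.6464 -0.1375  0.3111] F [ 0.2 -0.5 -0.6] op 28.1
```

View pics/zside2.png

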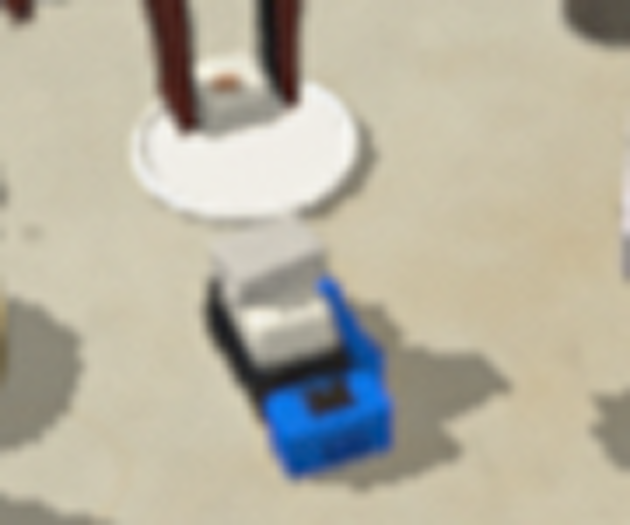

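View pics/ztop2.png

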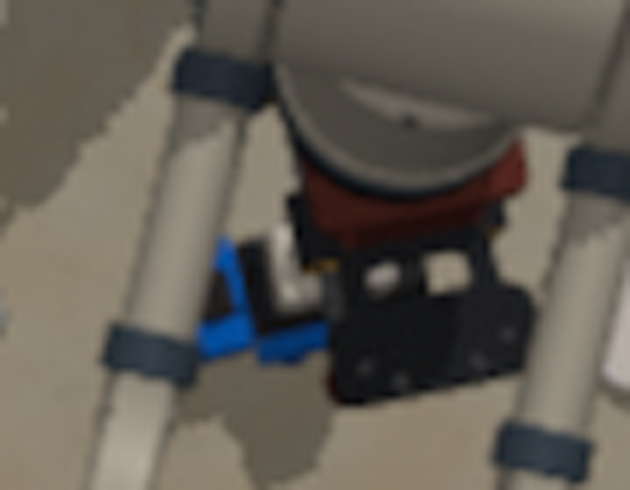

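Opening reads 28.0 mm, the cassette's width, and the side view shows it level between the fingers with the rest of the pile unmoved. Now it goes to the cold block.

```bash
python3 - <<'E'
from station import r
from h import *
go(r,.4622,-.1882,.10,164.6);st(r)
vert(r,.4622,-.1882,.0400,.12)
vert(r,.4622,-.1882,.0267,.03);r.wait(.2);st(r,'down')
r.let_go();st(r,'open')
vert(r,.4622,-.1882,.10,.15)
go(r,.46,-.02,.22,164.6);st(r)
shots(r,3)
for n,(y0,y1,x0,x1) in dict(top=(180,300,320,420),side=(190,255,260,370)).items():
    a=pickle.load(open(n+'3.pkl','rb'));k=5 if n=='top' else 7
    cv2.imwrite(f'pics/z{n}3.png',cv2.cvtColor(cv2.resize(a['frame'][y0:y1,x0:x1],None,fx=k,fy=k,interpolation=cv2.INTER_CUBIC),cv2.COLOR_RGB2BGR))
E
```

```text
t 9.1 p [ 0.4625 -0.1882  0.2821] F [-0.4 -0.7 -0.5] op 28.2
down t 10.5 p [ 0.4622 -0.1882  0.2089] F [ 0.   0.2 -0.3] op 28.1
open t 11.6 p [ 0.4622 -0.1882  0.2087] F [-0.5  0.8  0.7] op 87.9
 t 13.0 p [ 0.4602 -0.0205  0.4003] F [-0.   0.1 -0.4] op 87.8
```

View pics/zside3.png

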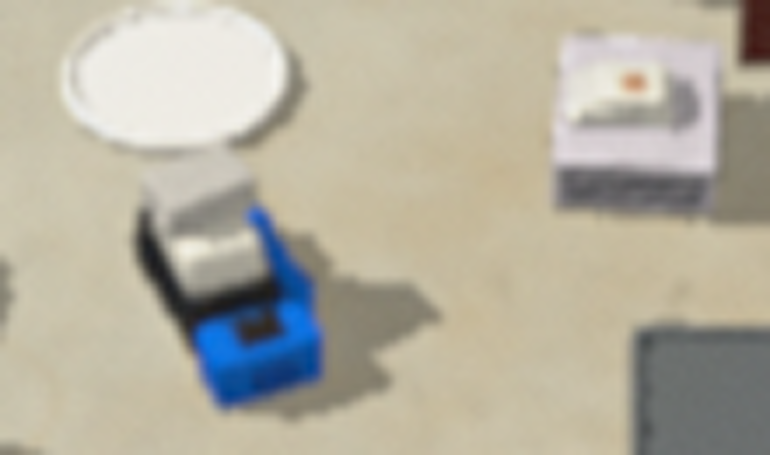

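View pics/ztop3.png

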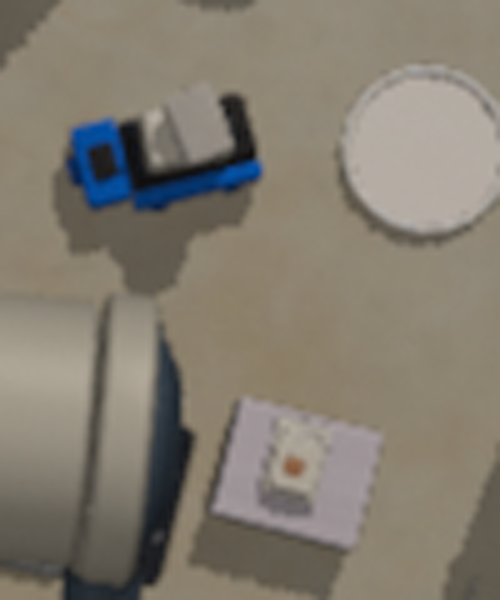

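The cassette sits on the block but looks shifted towards +x (pad near px (379,272), block centre near (379,275)). I'll measure it.

```bash
python3 - <<'E'
from h import *
a=pickle.load(open('top3.pkl','rb'));b=pickle.load(open('side3.pkl','rb'))
f=a['frame'][255:295,358:400];cv2.imwrite('pics/c3t.png',cv2.cvtColor(cv2.resize(f,None,fx=14,fy=14,interpolation=cv2.INTER_NEAREST),cv2.COLOR_RGB2BGR))
f=b['frame'][192:222,336:366];cv2.imwrite('pics/c3s.png',cv2.cvtColor(cv2.resize(f,None,fx=16,fy=16,interpolation=cv2.INTER_NEAREST),cv2.COLOR_RGB2BGR))
print(onz(a,378.6,273,.036)*1000)
E
```

```text
[ 464.75434808 -185.47318202   36.        ]
```

View pics/c3t.png

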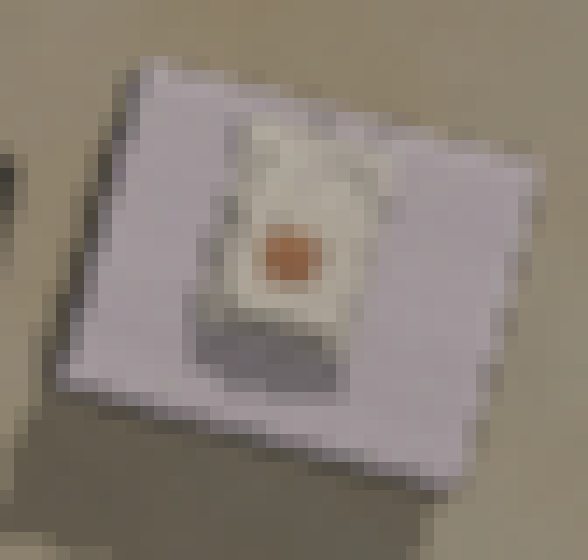

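View pics/c3s.png

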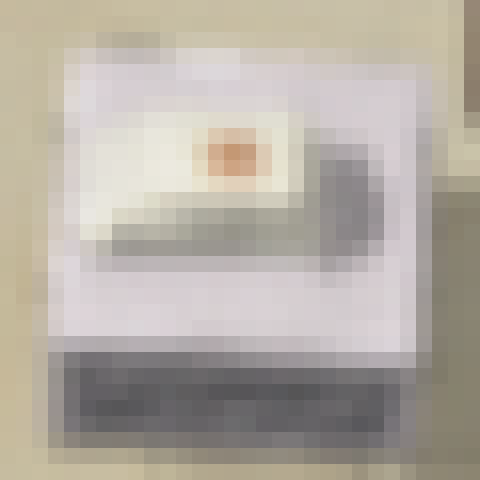

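```bash
python3 - <<'E'
from h import *
a=pickle.load(open('top3.pkl','rb'));b=pickle.load(open('side3.pkl','rb'))
def tri(p,q):
    C1,d1=ray(a,*p);C2,d2=ray(b,*q);k=np.linalg.lstsq(np.stack([d1,-d2],1),C2-C1,rcond=None)[0]
    return ((C1+d1*k[0])*1000).round(1),((C2+d2*k[1])*1000).round(1)
dt=(358+290/14-.5,255+258/14-.5);ds=(336+232/16-.5,192+155/16-.5)
print('dot',dt,ds,tri(dt,ds),onz(a,*dt,.036)*1000,onz(b,*ds,.036)*1000)
# block top corners, side view
for nm,s,cs in (('top',a,[(148,62),(538,165),(462,485),(62,380)]),('side',b,[(68,52),(425,65),(412,360),(52,348)])):
    k,ox,oy=(14,358,255) if nm=='top' else (16,336,192)
    P=np.array([onz(s,ox+u/k-.5,oy+v/k-.5,.025)[:2]*1000 for u,v in cs]);print(nm,P.round(1).tolist(),P.mean(0).round(1))
for nm,s,cs in (('padtop',a,[(245,130),(390,165),(345,322),(212,320)]),):
    pass
# pad bottom(-x) edge mid and base +x end mid, top view, along axis
def ax(p): 
    p=p-np.array([462.2,-188.2]);t=np.radians(-15.4);return (p@[np.cos(t),np.sin(t)]).round(1),(p@[-np.sin(t),np.cos(t)]).round(1)
print('dot axis',ax(onz(a,*dt,.036)[:2]*1000))
q=lambda u,v,z:ax(onz(a,358+u/14-.5,255+v/14-.5,z)[:2]*1000)
print('pad -x edge',q(285,315,.036),'base +x edge',q(322,130,.031),'left',q(228,265,.033),'right',q(368,260,.033))
q=lambda u,v,z:ax(onz(b,336+u/16-.5,192+v/16-.5,z)[:2]*1000)
print('side pad -x',q(305,155,.036),'base +x',q(80,190,.031))
E
```

```text
dot (378.2142857142857, 272.92857142857144) (350.0, 201.1875) (array([ 464.8, -184.1,   39.1]), array([ 462.3, -183.3,   39. ])) [ 464.95165745 -184.49838786   36.        ] [ 461.41525004 -186.81027684   36.        ]
top [[501.6, -160.7], [481.6, -231.6], [423.5, -216.0], [443.8, -143.5]] [ 462.6 -188. ]
side [[479.2, -232.1], [420.6, -216.4], [441.2, -142.6], [498.3, -157.4]] [ 459.8 -187.1]
dot axis (np.float64(1.7), np.float64(4.3))
pad -x edge (np.float64(-8.6), np.float64(2.7)) base +x edge (np.float64(26.1), np.float64(3.8)) left (np.float64(-2.2), np.float64(14.6)) right (np.float64(5.0), np.float64(-9.8))
side pad -x (np.float64(-13.2), np.float64(0.3)) base +x (np.float64(23.8), np.float64(5.8))
```

Both views put the cassette about 4 mm too far along the block's +x, so I'll regrip it and shift it back.

```bash
python3 - <<'E'
from station import r
from h import *
go(r,.4622,-.1882,.08,164.6)
vert(r,.4622,-.1882,.0267,.1);r.grab(10);st(r,'grab')
vert(r,.4622,-.1882,.034,.1)
t=np.radians(-15.4);x,y=.4622-.004*np.cos(t),-.1882-.004*np.sin(t)-.0003
vert(r,x,y,.034,.05);vert(r,x,y,.0267,.03);r.wait(.2);st(r,'down')
r.let_go();vert(r,x,y,.10,.2)
go(r,.46,-.02,.22,164.6);st(r)
shots(r,4)
a=pickle.load(open('top4.pkl','rb'));b=pickle.load(open('side4.pkl','rb'))
f=cv2.resize(a['frame'][255:295,358:400],None,fx=9,fy=9,interpolation=cv2.INTER_NEAREST)
g=cv2.resize(b['frame'][190:230,333:373],None,fx=9,fy=9,interpolation=cv2.INTER_NEAREST)
cv2.imwrite('pics/c4.png',cv2.cvtColor(np.hstack([f,g]),cv2.COLOR_RGB2BGR))
k=15
for n,s,(x0,y0,w,h) in(('top',a,(338,188,36,38)),('side',b,(270,205,50,38))):
    f=s['frame'][y0:y0+h,x0:x0+w];f=cv2.resize(f,None,fx=k,fy=k,interpolation=cv2.INTER_NEAREST)
    cv2.imwrite(f'pics/m4{n}.png',cv2.cvtColor(f,cv2.COLOR_RGB2BGR))
E
```

```text
grab t 15.6 p [ 0.4622 -0.1882  0.2087] F [ 0.3 -0.4  0. ] op 28.6
down t 16.7 p [ 0.4583 -0.1874  0.2085] F [ 0.   0.7 -0.2] op 28.2
 t 19.1 p [ 0.4602 -0.0205  0.4   ] F [-0.6  0.5 -0.7] op 87.8
```

View pics/c4.png

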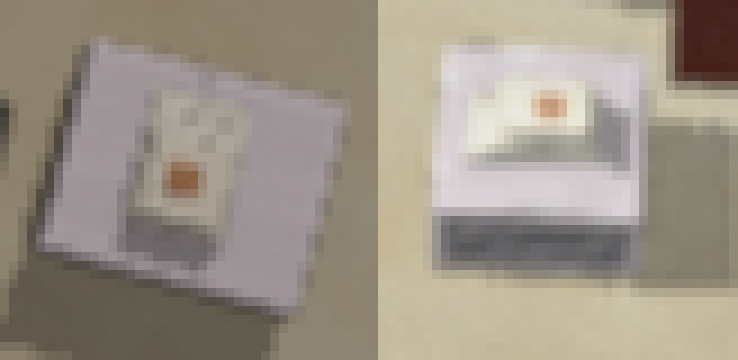

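View pics/m4top.png

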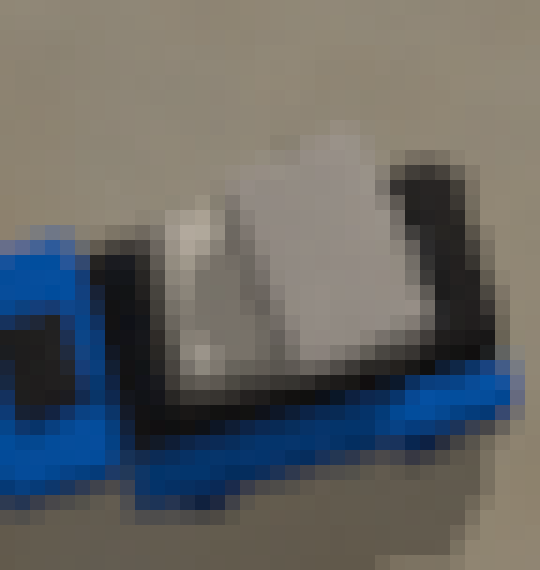

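View pics/m4side.png

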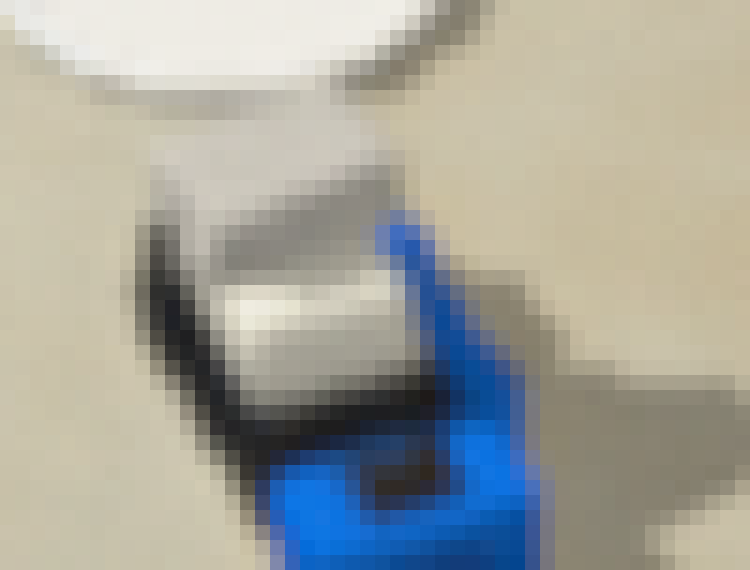

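c4 shows the dot at (183,180) and perforations only at the upper end. That means the wax pad is offset on the base, and the cassette centre is now within about 1.5 mm of the block centre. The moulds (top face) are turned about 20°, around px (360,204). I'll measure them.

```bash
python3 - <<'E'
from h import *
a=pickle.load(open('top4.pkl','rb'));f=a['frame'].astype(int)
np.set_printoptions(linewidth=200)
print((f[...,0]-f[...,2])[193:216,347:374]);print(f[193:216,347:374,1])
E
```

```text
[[  24   23   23   23   24   23   24   26   27   27   27   27   28   27   26   28   27   26   27   28   27   28   27   27   25   25   25]
 [  24   23   23   23   24   24   24   25   27   26   26   25   26   26   25   26   26   27   27   28   28   27   25   25   25   25   25]
 [  24   23   24   24   24   23   24   24   25   25   25   25   25   25   26   26   27   28   27   28   28   27   25   25   26   26   26]
 [  24   24   24   23   24   22   24   24   25   25   25   25   24   22   22   24   26   28   26   27   27   26   26   25   26   25   25]
 [  24   25   25   25   23   24   24   25   25   24   22   20   19   17   17   21   25   26   26   27   26   25   25   26   25   25   25]
 [  23   24   25   25   24   23   24   23   21   19   18   16   16   16   16   19   24   24   21   20   22   25   26   26   25   25   27]
 [  24   24   25   24   23   23   21   19   18   17   16   16   15   16   16   17   18   16    9    8   11   17   24   27   26   27   27]
 [  25   24   25   24   24   22   17   15   15   16   16   15   15   15   15   16   13    5    3    4    4   11   23   28   28   28   
[... 3928 characters left out ...]
  93  40  33  30  36 102 135 134]
 [ 23  43  91 127 128 113 114 114 106  96 118 138 137 138 137 128 113 102  87  61  30  27  24  23  99 135 134]
 [ 22  39  77 132 148 126 114 114 104  92 110 131 130 121 110  93  71  62  53  31  21  19  15  31  99 133 134]
 [ 20  35  68 113 135 120 100  97  92  86  89 100  93  76  58  41  39  33  24  15  29  39  52  67  92 123 135]
 [ 19  26  58  86  93  88  74  65  61  54  52  45  32  27  23  14  21  25  48  62  64  67  75  81  82 113 134]
 [ 19  21  38  53  55  52  44  33  29  21  17  16  16  23  32  39  42  53  72  80  78  78  78  77  71 106 133]
 [ 18  18  21  23  21  18  16  18  18  23  29  35  40  42  47  51  59  72  77  77  72  65  60  57  73 112 132]]
```

```bash
python3 - <<'E'
from station import r
from h import *
a=pickle.load(open('top4.pkl','rb'))
p=onz(a,359.4,204.1,.058);print(p)
x,y=p[0],p[1]
go(r,x,y,.12,22);vert(r,x,y,.0495,.1);st(r,'at')
r.grab(20);st(r,'grab');vert(r,x,y,.12,.1);st(r,'lift')
shots(r,5)
b=pickle.load(open('side5.pkl','rb'))
cv2.imwrite('pics/z5.png',cv2.cvtColor(cv2.resize(b['frame'][165:260,250:350],None,fx=6,fy=6,interpolation=cv2.INTER_CUBIC),cv2.COLOR_RGB2BGR))
E
```

```text
[ 0.63855774 -0.13901492  0.058     ]
at t 22.1 p [ 0.6388 -0.1391  0.2323] F [ 0.8  0.3 -0.6] op 88.5
grab t 23.1 p [ 0.6386 -0.139   0.2315] F [0.6 0.2 0.3] op 25.5
lift t 23.9 p [ 0.6384 -0.139   0.3012] F [ 0.1 -0.1 -0.8] op 25.1
```

View pics/z5.png

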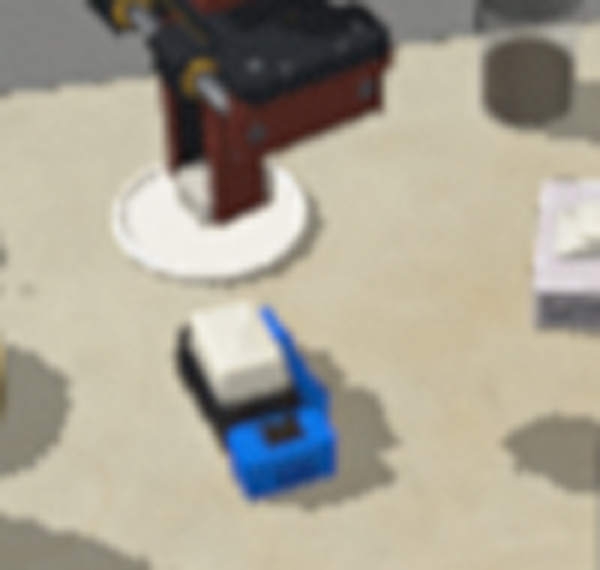

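The paraffin is now bare and unmoved. The moulds are held, but the opening reads 25.2 mm instead of 28, so I'll take them over the drain tray and check their tilt before lowering.

```bash
python3 - <<'E'
from station import r
from h import *
go(r,.6415,.0393,.10,21.1);st(r)
shots(r,6)
a=pickle.load(open('top6.pkl','rb'));b=pickle.load(open('side6.pkl','rb'))
u,v=proj(b,[.6415,.0393,.10]);print(u,v,proj(a,[.6415,.0393,.1]))
u,v=int(u),int(v)
cv2.imwrite('pics/z6.png',cv2.cvtColor(cv2.resize(b['frame'][v-35:v+45,u-45:u+45],None,fx=7,fy=7,interpolation=cv2.INTER_CUBIC),cv2.COLOR_RGB2BGR))
E
```

```text
t 24.8 p [0.6416 0.0385 0.282 ] F [ 0.   0.5 -1. ] op 25.1
295.722754774722 252.1587472814386 (np.float64(287.8853116949372), np.float64(201.26936000986504))
```

View pics/z6.png

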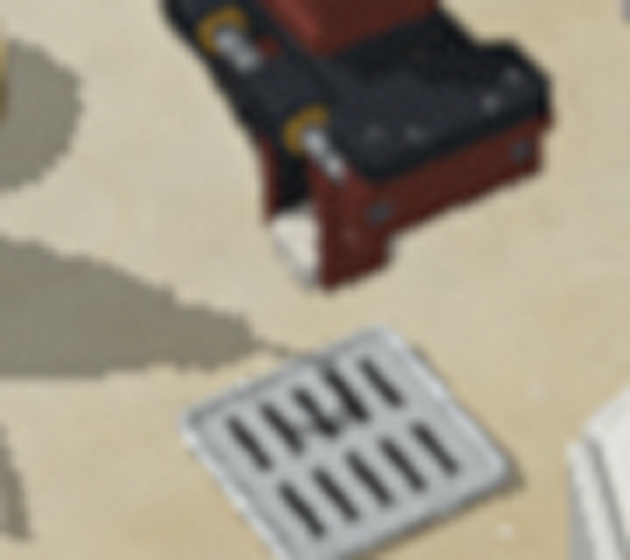

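```bash
python3 - <<'E'
from station import r
from h import *
def z(b,nm):
    u,v=map(int,proj(b,[.6415,.0393,.10]))
    return cv2.resize(b['frame'][v-28:v+28,u-28:u+28],None,fx=7,fy=7,interpolation=cv2.INTER_CUBIC)
o=[]
for yaw in (80,):
    go(r,.6415,.0393,.10,yaw);st(r)
    b=r.snapshot('side');o.append(z(b,''));pickle.dump(b,open('side7.pkl','wb'))
go(r,.6415,.0393,.10,125)
b=r.snapshot('side');o.append(z(b,''));st(r)
cv2.imwrite('pics/z7.png',cv2.cvtColor(np.hstack(o),cv2.COLOR_RGB2BGR))
E
```

```text
t 25.8 p [0.6416 0.0384 0.2821] F [ 0.6 -0.4 -0.1] op 24.9
 t 26.7 p [0.6415 0.0393 0.282 ] F [ 0.5  0.3 -1.3] op 25.3
```

View pics/z7.png

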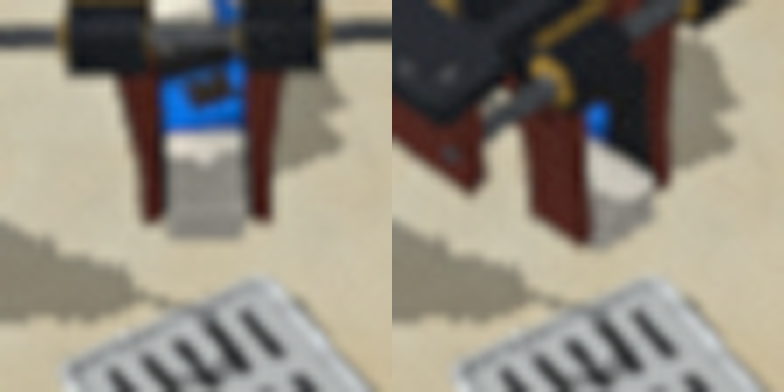

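The moulds hang level and centred between the fingers, so I'll lower them onto the drain tray.

```bash
python3 - <<'E'
from station import r
from h import *
x,y=.6415,.0393
go(r,x,y,.05,111.1)
vert(r,x,y,.016,.1)
vert(r,x,y,.0098,.03);r.wait(.2);st(r,'down')
r.let_go();st(r,'open');vert(r,x,y,.10,.2)
go(r,.50,-.06,.25,111);st(r)
shots(r,8)
a=pickle.load(open('top8.pkl','rb'));b=pickle.load(open('side8.pkl','rb'))
o=[cv2.resize(s['frame'][v-25:v+25,u-27:u+27],None,fx=7,fy=7,interpolation=cv2.INTER_NEAREST) for s,u,v in((a,290,208),(b,299,282))]
cv2.imwrite('pics/z8.png',cv2.cvtColor(np.hstack(o),cv2.COLOR_RGB2BGR))
E
```

```text
down t 28.1 p [0.6415 0.0393 0.192 ] F [-0.5 -0.  -0.2] op 25.1
open t 29.2 p [0.6415 0.0393 0.1918] F [ 0.2  0.5 -0.3] op 87.7
 t 30.7 p [ 0.5006 -0.0598  0.4299] F [-0.  -0.  -0.4] op 87.6
```

View pics/z8.png

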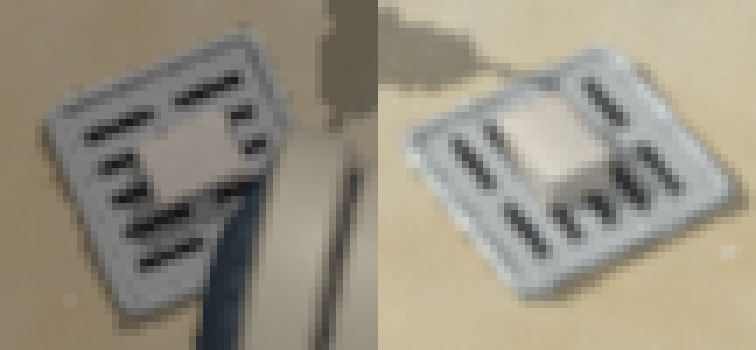

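View pics/top8.png

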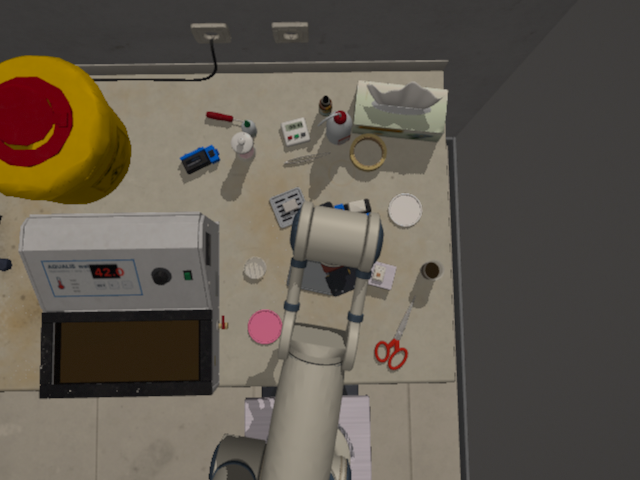

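```bash
python3 - <<'E'
from h import *
a=pickle.load(open('top8.pkl','rb'));b=pickle.load(open('side8.pkl','rb'))
np.set_printoptions(linewidth=200)
f=a['frame'].astype(int);D=f[...,0]-f[...,2]
print(D[196:216,278:302]);
def c(s,cs,u0,v0,z):
    P=np.array([onz(s,u0+u/7-.5,v0+v/7-.5,z)[:2]*1000 for u,v in cs]);print(P.round(1).tolist(),P.mean(0).round(1),[np.linalg.norm(P[i]-P[i-1]).round(1) for i in range(4)])
c(a,[(133,148),(228,108),(246,165),(155,205)],263,183,.018)
c(b,[(498-378,120),(570-378,90),(608-378,150),(540-378,178)],272,257,.018)
c(b,[(405-378,130),(605-378,40),(742-378,195),(528-378,300)],272,257,.0067)
E
```

```text
[[  0   0   1   0   0   1   1   0   1   0   2   0   0  -1  -1   1   0   0   0   1   1   1   0   0]
 [  1   1   1   1   0   0   0   1   1   1   1  -1   0  -1   1   1   0   1   1   0   0   0   0   0]
 [  1   1   1   0   0   0   0   1   0   1   1   1   1   0   3   5   5   1   0  -1   1   0   1   1]
 [  0   1   0   1  -1  -1   0   1   0   0   0   1   3   7  11  13  13   7   0   0   0   1   0   0]
 [  0   0  -1   0  -1   0   0   0   1   0   2   8  12  14  15  16  16  12   0   0   0   0   1   1]
 [ -1   0   0   0   0   0   0   0   4   8  12  16  17  16  17  17  15  13   3   0   1   0   0   1]
 [  0  -1   0   0   0   2   5   7  11  15  16  16  17  17  16  15  15  15   9   2   1   0   0   0]
 [  1   0   0   0   3   9  13  15  16  16  16  16  16  15  16  15  16  16  12   4   0   0  -1   0]
 [  0   0   0  -1   9  16  16  16  15  16  17  15  14  16  16  15  15  15  14  11   0  -1  -1  -1]
 [  1   0   0   0   8  15  16  16  16  15  15  15  15  16  15  16  16  15  15  12   3   0   0  -1]
 [ -1  -1   0   0   2  11  16  15  15  15  16  14  15  16  15  15  16  15  15  12   5   0  -3  -1]
 [  0   0  
[... 625 characters left out ...]
 -1  -1   1   1   0   0   0  -2  -7 -15 -15 -10   8  21]
 [  1   0   0   1   0   0   0  -1  -1   0   0   1   0   0   1   1  -1  -6 -14 -17 -18  -6  12  22]
 [  0   1   1   0  -1  -1  -1  -1   0   0   1   0   0   0   1   0  -2  -9 -13 -17 -20  -3  15  22]]
[[649.2, 59.9], [663.7, 24.5], [642.2, 18.1], [627.8, 51.9]] [645.7  38.6] [np.float64(22.8), np.float64(38.2), np.float64(22.4), np.float64(36.8)]
[[659.4, 24.8], [633.2, 15.8], [625.3, 45.9], [649.7, 53.9]] [641.9  35.1] [np.float64(30.7), np.float64(27.7), np.float64(31.1), np.float64(25.7)]
[[690.2, 12.4], [615.9, -16.3], [583.2, 64.7], [660.9, 96.2]] [637.5  39.3] [np.float64(88.7), np.float64(79.7), np.float64(87.4), np.float64(83.9)]
```

```bash
cat >> h.py <<'E'
def blob(s,mask,box,z,nm='',up=6):
    x0,x1,y0,y1=box
    m=cv2.resize(mask[y0:y1,x0:x1].astype(np.float32),None,fx=up,fy=up,interpolation=cv2.INTER_LINEAR)
    m=(m>.5).astype(np.uint8)
    cs,_=cv2.findContours(m,cv2.RETR_EXTERNAL,cv2.CHAIN_APPROX_NONE);c=max(cs,key=cv2.contourArea)
    P=np.array([onz(s,x0+(u+.5)/up-.5,y0+(v+.5)/up-.5,z)[:2] for u,v in c[:,0]],np.float32)*1000
    M=cv2.moments(P.reshape(-1,1,2));ce=np.array([M['m10']/M['m00'],M['m01']/M['m00']]);rc=cv2.minAreaRect(P)
    print(nm,'cen',ce.round(1),'rect',np.round(rc[0],1),np.round(rc[1],1),round(rc[2],1),'area',round(cv2.contourArea(P)));return ce
E
python3 - <<'E'
from h import *
a=pickle.load(open('top8.pkl','rb'));b=pickle.load(open('side8.pkl','rb'))
d=lambda s:s['frame'][...,0].astype(float)-s['frame'][...,2]
soft=lambda D,t,w:np.clip((D-t)/w+.5,0,1)
blob(a,soft(d(a),8,12),(276,304,192,218),.018,'moulds top')
a4=pickle.load(open('top4.pkl','rb'));b4=pickle.load(open('side4.pkl','rb'))
blob(a4,1-soft(d(a4),12,20),(262,318,182,234),.006,'tray top')
print(d(b)[262:290:3,280:320:3])
blob(b,soft(d(b),10,16)*0+soft(d(b),np.median(d(b)[285:290,300:310])+8,12),(284,306,266,290),.014,'moulds side')
blob(b4,1-soft(d(b4),14,20),(270,326,258,304),.006,'tray side')
E
```

```text
moulds top cen [645.   37.9] rect [644.3  37.8] [27.9 37.2] 24.6 area 909
tray top cen [641.4  39.4] rect [641.6  39.1] [87.5 88. ] 21.0 area 7334
[[20. 23. 32. 35. 38. 39. 40. 35. 31. 33. 36. 33. 34. 36.]
 [24. 23. 29. 34. 37. 38. 19. -2. -5. 10. 36. 36. 36. 37.]
 [26. 30. 39. 28.  4. -4. -5. -2. -5. -3. 10. 38. 36. 38.]
 [42. 26.  7. -2. -2. 11. 12. -3. -2. -4. -5. 21. 42. 41.]
 [ 1. -4. -2. 10. 18. 16. 16.  8. -3. -2. -3. -4. 39. 46.]
 [-4. -2. -3.  5. 18. 18. 16. 16.  8. -5. -3. -3. -5. 43.]
 [-3. -2. -3. -3. 14. 17. 17. 15. 11. -2. -3. -2. -4. -2.]
 [ 1. -2. -2. -4. -2. 15. 12. 10.  5. -2. -2. -1. -4. -4.]
 [37. -4. -3. -4. -4.  3.  6. -2. -1. -2. -3. -3. -3. -2.]
 [46. 26. -4. -3. -3. -3. -3. -2. -3. -4. -4. -1. 22. 44.]]
moulds side cen [641.9  38.5] rect [642.   38.5] [32.2 48. ] 21.9 area 1363
tray side cen [638.4  39.8] rect [638.5  39.4] [88.2 90.2] 21.2 area 7570
```

The mask gives the moulds 3.7 mm off the tray centre, and in x the two cameras disagree by about 3 mm. Since the jaws centred the piece, the top camera must read about 3 mm high in x. I'll regrip the moulds across their other axis, move them to the corrected centre, and measure the other places in both views.

```bash
python3 - <<'E'
from station import r
from h import *
x,y=.6415,.0393
go(r,x,y,.06,21.1);vert(r,x,y,.0105,.12);st(r,'at')
r.grab(15);st(r,'grab');vert(r,x,y,.016,.1)
x,y=.6385,.0396
vert(r,x,y,.016,.05);vert(r,x,y,.0108,.03);r.wait(.15);st(r,'down')
r.let_go();st(r,'open');vert(r,x,y,.10,.2)
go(r,.45,-.06,.30,21);st(r)
shots(r,9)
a=pickle.load(open('top9.pkl','rb'));b=pickle.load(open('side9.pkl','rb'))
a0=pickle.load(open('top4.pkl','rb'));b0=pickle.load(open('side0.pkl','rb'));a00=pickle.load(open('top0.pkl','rb'))
d=lambda s:s['frame'][...,0].astype(float)-s['frame'][...,2]
soft=lambda D,t,w:np.clip((D-t)/w+.5,0,1)
blob(a,soft(d(a),8,12),(276,304,192,218),.018,'moulds top')
blob(a0,1-soft(d(a0),20,14),(382,428,188,234),.006,'dish top')
print(d(b0)[186:216:3,262:308:3])
blob(b,1-soft(d(b),19,14),(262,306,186,216),.006,'dish side')
print(d(b0)[234:268:3,345:386:3])
blob(b0,1-soft(d(b0),12,14),(342,390,228,268),.006,'ltray side')
blob(a00,1-soft(d(a00),10,14),(284,342,252,300),.006,'ltray top')
o=[cv2.resize(s['frame'][v-40:v+40,u-54:u+54],None,fx=7,fy=7,interpolation=cv2.INTER_CUBIC) for s,u,v in((a,350,210),(b,310,230))]
for i in(0,1):cv2.imwrite(f'pics/z9{i}.png',cv2.cvtColor(o[i],cv2.COLOR_RGB2BGR))
E
```

```text
at t 32.9 p [0.6415 0.0392 0.1928] F [0.  0.4 1. ] op 87.8
grab t 33.8 p [0.6415 0.0392 0.1925] F [ 1.  -0.4 -0.4] op 36.1
down t 34.7 p [0.6384 0.0396 0.1926] F [-0.4  0.1 -0.5] op 36.0
open t 35.7 p [0.6385 0.0396 0.1928] F [-1.2  1.1 -0.2] op 87.5
 t 37.4 p [ 0.4508 -0.0599  0.4801] F [ 0.5 -0.3 -0.4] op 87.6
moulds top cen [640.5  42. ] rect [640.5  41.9] [27.5 37. ] 21.9 area 902
dish top cen [ 629.2 -261.5] rect [ 629.9 -261.9] [92.4 93.4] 33.4 area 6724
[[27. 27. 28. 27. 26. 28. 26. 28. 28. 27. 28. 29. 27. 28. 28. 30.]
 [28. 26. 26. 26. 27. 27. 28. 26. 26. 27. 30. 28. 30. 28. 29. 27.]
 [28. 27. 28. 28. 25. 18. 15. 12.  9. 10.  8. 16. 30. 28. 27. 28.]
 [29. 30. 28. 24. 14.  8.  9. 10.  9.  9.  9.  9.  6. 29. 26. 29.]
 [30. 27. 25. 14.  8.  9.  9. 10.  9. 10. 10. 10.  9. 15. 29. 30.]
 [31. 29. 23. 12.  8.  9. 10. 10. 10. 10. 11.  9. 10. 15. 27. 33.]
 [27. 27. 28.  8. 10.  9. 10. 10.  9. 11. 10. 10. 15. 20. 30. 31.]
 [28. 28. 28. 16.  5. 10. 10. 10. 10.  9. 10. 17. 18. 29. 35. 33.]
 [27. 28. 28. 28. 26. 16.  9. 14. 21. 18. 14. 24. 35. 35. 34. 32.]
 [27. 27. 29. 30. 30. 28. 18. 59
[... 275 characters left out ...]
4. -3.  7. 38.]
 [35. 35. -2. -2. -1. -3. -2. -3. -3. -3. -3. -3.  6. 36.]
 [32. 32. -2. -3. -3. -2. -4. -3. -4. -2. -4. -4.  5. 39.]
 [34. 36. -1. -2. -2. -3. -3. -3. -5. -4. -4. -4.  1. 36.]
 [38. 40. -3. -5. -4. -3. -3. -4. -4. -4. -3. -3. -1. 31.]
 [35. 37. -2. -3. -3. -5. -5. -5. -3. -3. -3. -3. -3. 35.]
 [35. 34. -3. -3. -4. -4. -4. -4. -3. -3. -3. -4. -3. 27.]
 [35. 34. -1. -3. -4. -4. -4. -2. -1.  4. -2. -2. -3. 27.]
 [35. 35. -3. -2.  2.  3.  7.  8.  6.  5.  4.  3. -4. 25.]
 [17. 11.  7.  7.  8.  6.  6.  7.  7.  8.  6.  4.  3. 10.]]
ltray side cen [458.6 -22.4] rect [460.1 -24. ] [111.2  88. ] 78.5 area 8693
ltray top cen [462.8 -16.9] rect [462.8 -16.7] [124.5  80.3] 77.2 area 9627
```

View pics/z90.png

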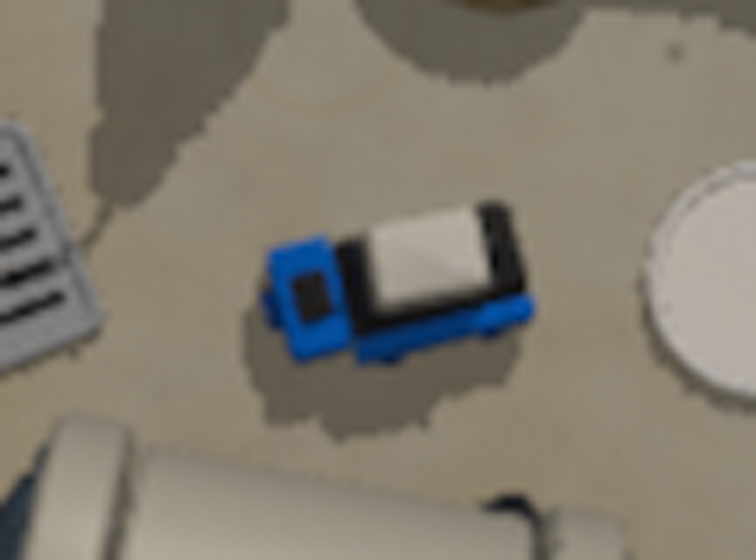

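View pics/z91.png

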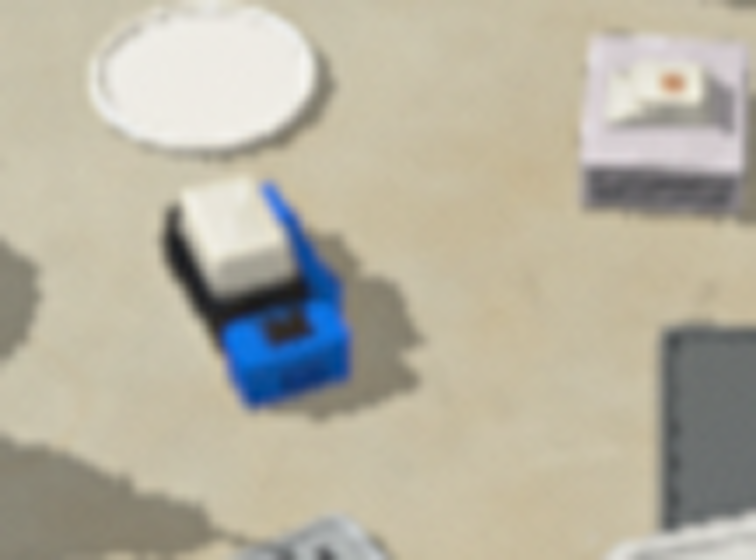

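The moulds are now within about 2.7 mm of the tray centre and square (21.9° against 21.0°). Both grips put the top camera about (+2.5, +2.4) mm off the robot frame, so I'll subtract that from now on. The paraffin top face is centred at px (356.8,206.1), and I'll pick it next.

```bash
python3 - <<'E'
from station import r
from h import *
a=pickle.load(open('top9.pkl','rb'))
p=onz(a,356.8,206.1,.044)-np.array([.0025,.0024,0]);print(p)
x,y=p[0],p[1]
go(r,x,y,.11,102.5);vert(r,x,y,.034,.1);st(r,'at')
r.grab(15);st(r,'grab');vert(r,x,y,.10,.1);st(r,'lift')
x,y=.6284,-.2639
go(r,x,y,.06,90);st(r)
b=r.snapshot('side')
vert(r,x,y,.018,.1);vert(r,x,y,.0122,.03);r.wait(.15);st(r,'down')
r.let_go();st(r,'open');vert(r,x,y,.10,.2)
go(r,.45,-.06,.30,90);st(r)
shots(r,10)
a=pickle.load(open('top10.pkl','rb'));b=pickle.load(open('side10.pkl','rb'))
o=[cv2.resize(s['frame'][v-40:v+40,u-54:u+54],None,fx=7,fy=7,interpolation=cv2.INTER_CUBIC) for s,u,v in((a,380,210),(b,300,215))]
for i in(0,1):cv2.imwrite(f'pics/z10{i}.png',cv2.cvtColor(o[i],cv2.COLOR_RGB2BGR))
E
```

```text
[ 0.63325019 -0.13580595  0.044     ]
at t 39.7 p [ 0.6335 -0.1359  0.2169] F [ 0.5 -0.4  0.2] op 87.9
grab t 40.6 p [ 0.6332 -0.1358  0.216 ] F [ 0.4 -0.2 -0.6] op 32.2
lift t 41.4 p [ 0.6331 -0.1358  0.2813] F [ 0.7  0.2 -1. ] op 32.4
 t 42.0 p [ 0.6281 -0.2642  0.2407] F [-0.8  0.2 -1.2] op 31.8
down t 43.1 p [ 0.6284 -0.264   0.1945] F [-0.4  0.2 -0.3] op 32.1
open t 44.1 p [ 0.6284 -0.2639  0.1942] F [ 1.2 -0.3  0.1] op 87.4
 t 46.0 p [ 0.4507 -0.0604  0.4805] F [ 0.2 -0.4  0.6] op 87.8
```

View pics/z100.png

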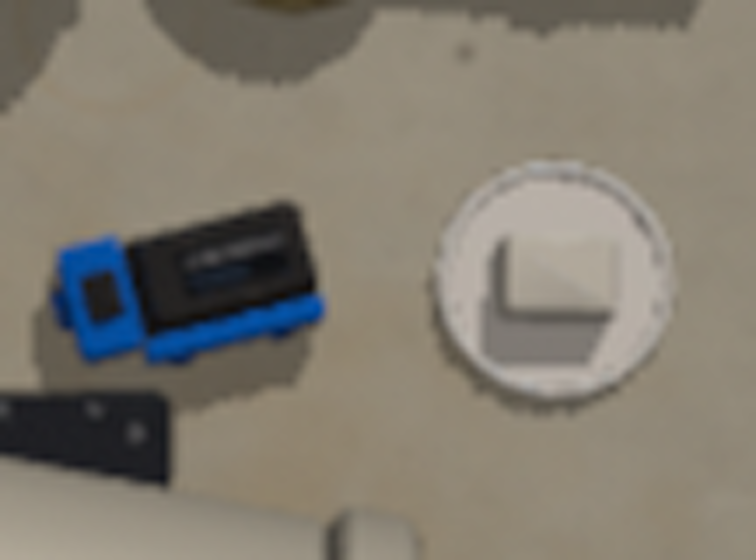

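View pics/z101.png

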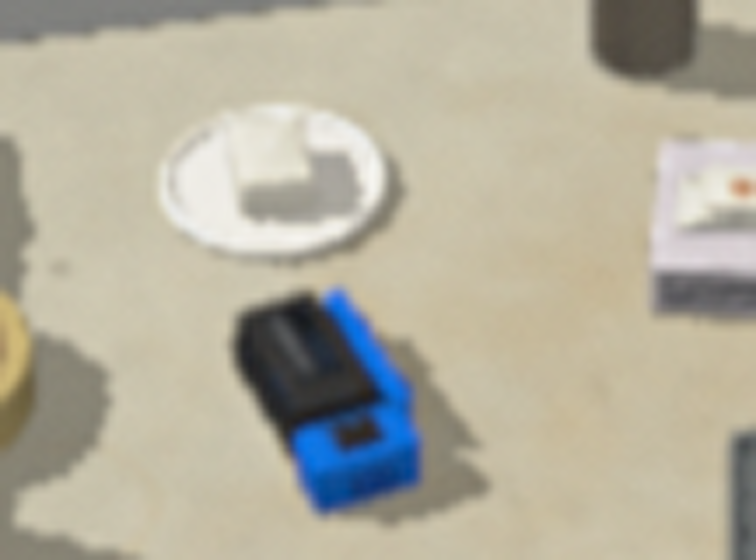

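The paraffin sits centred in the dish (top face at px (405.5,208.8), as predicted) and the dispenser is bare. Now the box pose.

```bash
python3 - <<'E'
from h import *
a=pickle.load(open('top10.pkl','rb'));f=a['frame'].astype(float);BB=f[...,2]-f[...,0];G=f[...,1]
q=lambda u,v,z:onz(a,326+u/7-.5,170+v/7-.5,z)[:2]*1000
L=line([(c,cross(BB[205:220,c],25,205)) for c in range(348,371)],a,.013,'black/blue')
# right end of black: G crosses 85 from left to right
line([(cross(G[rr,364:375],85,364),rr) for rr in range(201,211)],a,.026,'right end')
line([(c,cross(G[195:208,c],85,195)) for c in range(347,366)],a,.026,'black +x edge')
line([(c,cross((BB[225:208:-1,c]),15,0)) for c in range(350,368)],a,.01,'x')
line([(c,225-cross((BB[225:208:-1,c]),15,0)) for c in range(350,368)],a,.012,'blue -x edge')
line([(cross(BB[rr,328:338],20,328),rr) for rr in range(207,218)],a,.02,'left end')
E
```

```text
black/blue ang 103.5 pt 619.9 -141.3 res 0.28 0.69 23
right end ang 13.8 pt 639.6 -168.3 res 0.16 0.4 10
black +x edge ang 104.0 pt 652.2 -134.6 res 0.14 0.33 19
x ang 73.4 pt 1188.0 -149.2 res 0.74 1.81 18
blue -x edge ang 104.4 pt 605.4 -135.8 res 0.68 1.68 18
left end ang 0.7 pt 626.2 -74.7 res 1.19 4.7 11
```

```bash
python3 - <<'E'
from station import r
from h import *
x,y=.6242+.0005,-.1245
go(r,x,y,.07,103.9);vert(r,x,y,.005,.1);st(r,'at')
r.grab(40);st(r,'grab');vert(r,x,y,.07,.1);st(r,'lift')
x,y=.4602+.0005,-.0193
go(r,x,y,.07,77.2);st(r)
vert(r,x,y,.018,.1);vert(r,x,y,.0094,.03);r.wait(.2);st(r,'down')
r.let_go();st(r,'open');vert(r,x,y,.12,.2)
go(r,.60,-.12,.30,90);st(r)
shots(r,11)
a=pickle.load(open('top11.pkl','rb'));b=pickle.load(open('side11.pkl','rb'))
o=[cv2.resize(s['frame'][v-40:v+40,u-54:u+54],None,fx=7,fy=7,interpolation=cv2.INTER_CUBIC) for s,u,v in((a,320,270),(b,350,235))]
for i in(0,1):cv2.imwrite(f'pics/z11{i}.png',cv2.cvtColor(o[i],cv2.COLOR_RGB2BGR))
E
```

```text
at t 48.0 p [ 0.6249 -0.1245  0.1877] F [ 0.1 -0.7 -0.4] op 87.8
grab t 48.7 p [ 0.6247 -0.1245  0.1871] F [0.3 0.2 1. ] op 46.3
lift t 49.5 p [ 0.6245 -0.1245  0.2513] F [-1.1 -0.1 -1.1] op 46.1
 t 50.3 p [ 0.4611 -0.0195  0.252 ] F [ 0.  -0.1 -0.6] op 45.9
down t 51.6 p [ 0.4607 -0.0193  0.1915] F [-0.4  0.7 -0.9] op 46.1
open t 52.4 p [ 0.4607 -0.0193  0.1914] F [-0.4  0.   0.9] op 87.8
 t 54.1 p [ 0.6001 -0.1198  0.48  ] F [ 1.1 -0.9  0.2] op 88.1
```

View pics/z110.png

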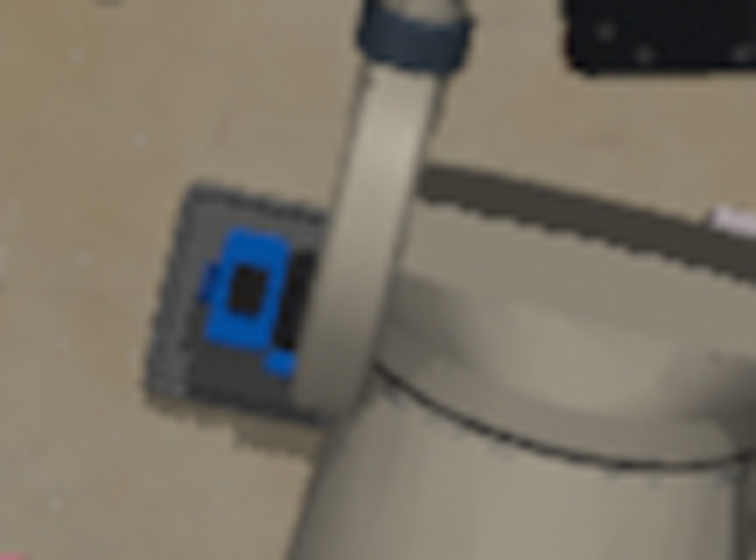

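View pics/z111.png

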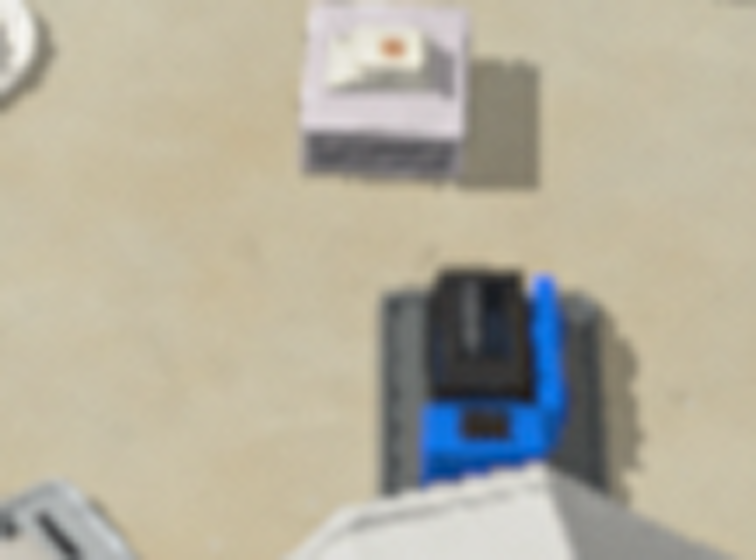

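View pics/top11.png

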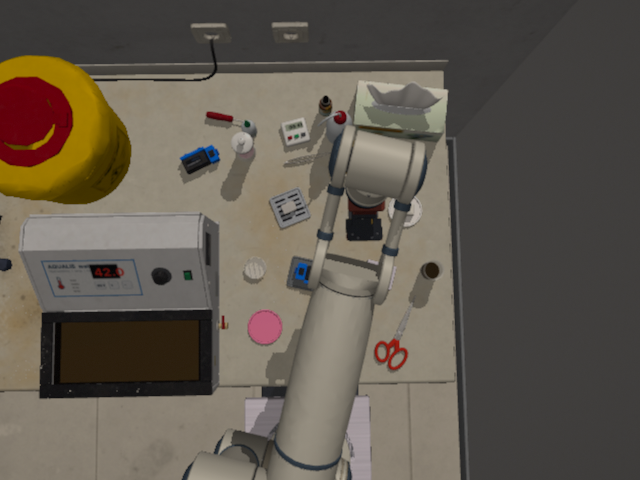

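```bash
python3 - <<'E'
from station import r
from h import *
go(r,.42,-.40,.32,46);st(r)
shots(r,12)
a=pickle.load(open('top12.pkl','rb'));b=pickle.load(open('side12.pkl','rb'))
o=cv2.resize(a['frame'][175:305,235:445],None,fx=3.8,fy=3.8,interpolation=cv2.INTER_CUBIC)
cv2.imwrite('pics/z12.png',cv2.cvtColor(o,cv2.COLOR_RGB2BGR))
o=cv2.resize(a['frame'][245:305,275:355],None,fx=9,fy=9,interpolation=cv2.INTER_CUBIC)
cv2.imwrite('pics/z12b.png',cv2.cvtColor(o,cv2.COLOR_RGB2BGR))
E
```

```text
t 55.5 p [ 0.4206 -0.3992  0.502 ] F [-0.2  0.  -0.8] op 87.9
```

View pics/z12.png

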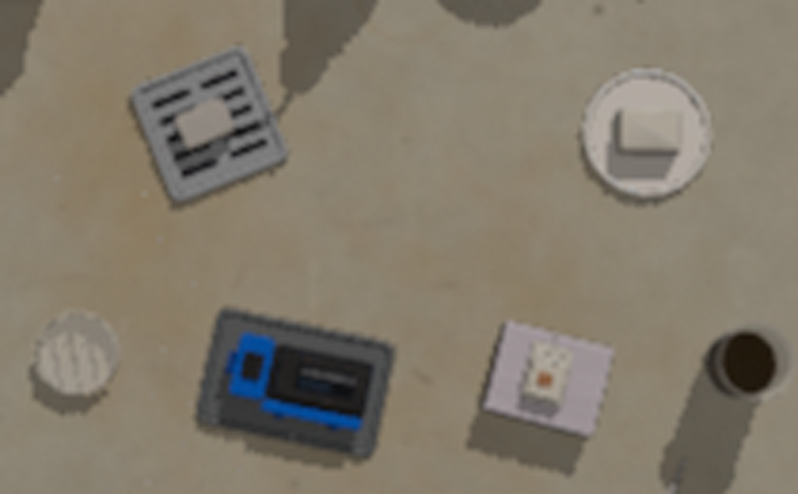

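View pics/z12b.png

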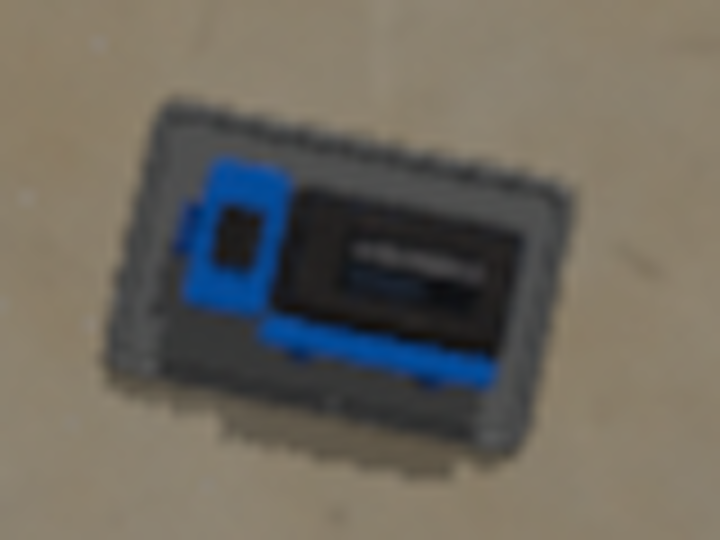

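Everything is in place. The dispenser lies flat and parallel to the tray, about 2 mm from its middle. The petri dish at px (255,269) and the beaker at px (432,270) have not moved. The arm is clear, so I'm handing in.

```bash
python3 - <<'E'
from station import r
from h import *
r.wait(.3);st(r);print(r.hand_in())
E
```

```text
t 55.9 p [ 0.4204 -0.3997  0.5019] F [ 0.3 -0.3 -0.4] op 87.8
the job is handed in; nothing more can be done
None
```

I took the pile apart from the top down and handed the job in at 55.9 s, with the arm clear and touching nothing. The order was cassette on the cold block, moulds on the drain tray, paraffin in the white dish, then the dispenser lengthwise in the long tray.

In the last pictures every piece is right side up and straight in its place:

| Piece | Distance from the middle of its place |
|---|---|
| Cassette | about 1.5 mm |
| Moulds | about 2.7 mm, square to the tray within 1° |
| Paraffin block | about 1 mm |
| Blade dispenser | about 2 mm |

The beaker and petri dish appear where they started, to within about 1 pixel (2.5 mm). Wrist forces stayed at about 1 N in the readings I printed.

- **Camera disagreement:** the two cameras differed by about 3 mm in x, and the top one read about 2.5 mm high in x and y against the robot. I corrected for this after the first two placings. The cassette and the moulds each needed one regrip and shift, done before the next piece was taken.
- **Moulds' width:** they gripped at 25 x 36 mm instead of the stated 28 x 38 mm, but hung level and set down flat.
- **Moulds left as they were:** I did not move them again to remove the last 2.7 mm.

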